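# Swing the mitre sled's fence to the red dot and clamp it

### The arm

A 6-joint arm with a two-finger parallel gripper is mounted at the origin on the work surface. World frame = base frame: x ahead of the robot, y to its left, z up, the work surface at z = 0. Lengths are in m, angles in degrees, forces in N, time in s.
With the tool pointing down it reaches from about 0.35 to 0.875 m from the base axis. Payload 4.2 kg.
Tool frame: the origin (TCP) lies on the mounting face of the last link; the fingertips stand 182 mm ahead of it and the grasp point (between the pads) lies 164 mm ahead of it (r.tcp_to_grasp is the distance from the TCP to the grasp point, in m); z points along the fingers, y is the line along which they close (so a half turn about z gives the same grasp; the last joint's range is limited). The gripper opens to 87 mm and grips with 3 to 60 N. Pads are 19 mm wide; open, the fingers measure 117 mm over their backs; the gripper's body (75 mm by 190 mm) begins 51 mm behind the grasp point.
Start: joints at [80.821, 22.042, 0.453, 0, -68.411, -14.817], TCP at [0.254, 0.571, 0.405] pointing down, gripper open.
Joint ranges: [-179.83, 179.83], [-69.29, 118.12], [-61.27, 80.66], [-181.25, 117.63], [-171.15, -9.14], [-177.46, 177.46]. Speed limits (degrees/s): [159.86, 159.86, 180, 180, 180, 180].

### API

Orientations are given as a 3x3 rotation matrix whose columns are the frame's x, y, z axes.
In Python, from station import sense, eyes, r gives the robot as it stands.
- The arm moves only by the tool jog_arm, never from a script. Its argument "increments" is a list of rows, each a list of 4 numbers: the shift along the tool's x, y, z normalised to -1 to 1, where 1 is 0.02 m, then the turn about the tool's z normalised to -1 to 1, where 1 is 0.08 rad. A call has 1 to 10 rows; each row shifts and turns the commanded pose from where the row before left it, along the tool's axes as they then stand; what a row does not reach is not made up. A row lasts 1/10 s, in which the tool goes at most 50 mm and 8.59 degrees, less where a joint would pass 70% of its speed; a pose out of reach is approached as far as the arm can. A call with a number of a shift or a turn outside -1 to 1 is refused whole. A call with a gripper value outside its range is refused whole. "grip" is the finger opening in mm, from 0 to 87, set as the call begins (left out, the last holds). The fingers move at their own pace and stop on an object; the grip force is fixed at half the most. Time passes only in rows, so rows that do not move let the fingers close. It gives the time, the measured TCP pose, the force, the opening and the grip force at its end, in the units of the state.
- sense(): the state, without advancing time (a new reading comes with each control period).
- eyes.capture(name): name is "scene" or "top" or "wrist"; returns the picture (400x640x3 uint8, blue, green, red); there is no depth.
- eyes.get_calibration(name): a dict with "camera_matrix" (3x3 intrinsics, pixels), "R" (3x3) and "t" (3): a world point X has camera coordinates R X + t; the wrist camera has in their place "T_tool_cam" (4x4, takes a point from camera to tool coordinates, whose origin is the TCP and whose axes are the flange's). Camera axes: x right, y down, z forward; pixel columns grow to the right and rows downward; lengths in m; the calibration is good to about 2 mm. A picture is of the moment at which its call begins: read the wrist's pose just before it. get_calibration takes no time and is no camera call.
- r.finish_job(): hands the job in; it is judged then, once.
Trained networks look in the newest picture that a camera, given by its name, has taken for a name from the list of things; names that differ only in an ending like _2 or _b are one class to them, and where a whole thing is asked for, a point or a joint stands for the part that bears it (a point fixed in the world has none). Each returns a list of dicts, best first, with "conf" (0 to 1); they miss things now and then, are a little off and sometimes report something else, mostly with a low value. They report only what shows in the picture. A call takes as long as a camera call.
- eyes.spot_in(camera, name): "centre" ([x, y, z] in m, in world coordinates, good to about 4 mm: the middle of the surface that is visible of it).
- eyes.outline_of(camera, name): "mask" (400x640 bool, what is visible of it).
The state is a dict: "time_s": time; "joints": joint angles; "joint_velocities": joint speeds; "effort": joint torques, N m; "tcp_pos": TCP position; "ee_rot": TCP orientation; "wrist_force": force on the tool from outside, world axes, zero at the start; "moment": the same for the moment, N m; "gripper_width": opening from 0.0 (shut) to 1.0 (fully open); "gripper_force": force on a finger pad.
Only numpy, scipy, OpenCV 4.12 (cv2) and the standard library are available. Lean on these libraries where they do the work, as an engineer would, in place of code of your own. Each camera call takes 0.05 s, during which the arm holds its last target. There are 200 camera calls.

### The job

Set the mitre sled for the next cut: with one finger (or the closed fingertips), gently push the swinging aluminium fence round until its black pointer points at the middle of the red dot on the scale, not the blue one. Then, with the fence standing still there, push the orange clamp lever round clockwise (seen from above) to its stop, and take the hand clear. Only push, never pinch or grip; do not shift the fence once the clamp is closing, and leave the offcut, dowel, glue bottle and tape measure where they stand.

Things in the scene. Friction and masses are not known exactly. Their poses are not given: they have to be found in the camera images.
- sled: Plywood board 320 x 420 mm (its x, y), 18 mm thick, screwed to the table, its top 18 mm above the table; origin under its centre on the table, z up; yaw within about 0.25 rad. Its -x edge faces the robot. A white scale band (flat, arc of radius 175 to 225 mm about the fence pivot) lies on its robot side.
- fence (a joint): Angle of the swinging fence, rad, -1.0 to 1.0; 0 when it points along the sled's -x; grows counter-clockwise from above (pointer moving to the sled's -y). Stays where left: friction about 0.3 N m (2 to 3 N at 125 mm from the pivot).
- fence_pivot (a point): Point on the fence's vertical axis, at the board's top (18 mm above the table), 85 mm in +x and 30 mm in -y of the sled's centre. Its x axis runs along the fence to the pointer, z up. Around it a round hub of radius 26 mm, top 46 mm above the board.
- fence_tip (a point): Tip of the black pointer, 175 mm from the pivot along the fence, 17 mm above the board; axes as fence_pivot. The fence bar is aluminium, 16 mm wide, upright sides from 2 to 32 mm above the board, from the hub to 150 mm from the pivot, then the narrower, lower black pointer. Push on either side of the bar.
- red_dot: Red paper dot, 20 mm across, flat on the white scale band, 180 to 220 mm from the pivot and off to one side of the fence; it and the blue dot may change sides. Origin at its centre, on the board's top. Its orientation means nothing.
- blue_dot: Blue paper dot, the same size, on the other side of the scale: an old setting, to be ignored.
- clamp (a joint): Angle of the orange clamp lever, rad: 0 open (lever along the sled's +y), 1.5 at its stop (nearly along the sled's +x, away from the robot); grows clockwise from above; starts 0 to 0.25. Stays where left: friction about 0.13 N m (2 to 3 N at 55 mm).
- clamp_axis (a point): Point on the clamp lever's vertical axis at the board's top, 60 mm in +x and 125 mm in +y of the sled's centre. Its x axis runs along the lever to its end, z up. A steel hub of radius 13 mm, top 34 mm above the board, stands there on a 50 x 50 mm steel plate 8 mm high.
- clamp_tip (a point): Centre of the round knob (16 mm across, 11 to 31 mm above the board) at the lever's end, 76 mm from clamp_axis and 21 mm above the board; axes as clamp_axis. The lever bar is orange, 12 mm wide, its sides from 12 to 30 mm above the board.
- offcut: Loose dark wood block 60 x 35 x 30 mm on the sled's corner near the robot at +y; origin under its centre. Leave it alone.
- dowel: Loose upright wooden dowel, 18 mm thick, 45 mm high, on the sled's far corner at -y; origin under its centre. Leave it alone.
- glue: Loose yellow glue bottle, 56 mm thick, 150 mm high, on the table beyond the sled's -y edge; origin under its centre. Leave it alone.
- tape: Loose yellow tape measure 65 x 35 x 62 mm on the table beyond the sled's +y edge; origin under its centre. Leave it alone.

How it is judged:
By the outcome, as a careful person would: the job done as asked, in the order asked, and still so for the second after the job is handed in, with the robot touching nothing.
It also fails if it takes over 64 s, if anything falls off the work surface, if the arm or the gripper's body presses on something with over 40 N, if the wrist force passes 120 N, or if a joint passes its speed limit or range.

## Working session

There is one attempt and no reset: what is moved stays moved. The work goes in short steps, Python scripts to look and compute and a tool call to move; the robot and the scene stay as the last step left them, time stands still between calls to the robot, and variables do not carry over. Pictures are saved under pics/ and viewed, at most 10 in all, crops included, and the job is handed in when it is done.

Besides the shell and the picture viewer there is one more tool, called after "Request:" by a JSON object that holds its "name" and its "arguments". jog_arm: Moves the arm, as the interface text tells. Its arguments: {"type":"object","properties":{"increments":{"type":"array"},"grip":{"type":"number"}},"required":["increments"]}

```bash
mkdir -p pics; ls; python3 - <<'E'
from station import sense,eyes,r
import cv2,numpy as np
s=sense();print(s['time_s'],s['tcp_pos'],np.round(s['ee_rot'],3).tolist(),s['gripper_width'])
for c in ['top','scene']:
    cv2.imwrite(f'pics/{c}1.png',eyes.capture(c))
    for n in ['sled','red_dot','blue_dot','fence','fence_tip','clamp','clamp_tip','fence_pivot','clamp_axis','offcut','dowel','glue','tape']:
        try: print(c,n,[(np.round(d['centre'],4).tolist(),round(d['conf'],2)) for d in eyes.spot_in(c,n)[:2]])
        except Exception as e: print(c,n,e)
print(sense()['time_s'])
k=eyes.get_calibration('top');print(k)
E
```

```text
pics
0.0 [0.25404813 0.5708228  0.40365554] [[0.914, -0.407, -0.001], [-0.407, -0.914, -0.002], [0.0, 0.002, -1.0]] 0.9992327604950192
top sled [([0.5474, 0.0173, 0.0162], 0.7)]
top red_dot [([0.476, 0.233, 0.0485], 0.44)]
top blue_dot []
top fence [([0.5992, -0.0213, 0.0529], 0.86)]
top fence_tip [([0.6032, -0.023, 0.0507], 0.94)]
top clamp [([0.6445, 0.1571, 0.0439], 0.52)]
top clamp_tip [([0.6419, 0.1617, 0.0505], 0.72)]
top fence_pivot [([0.5994, -0.0214, 0.0495], 0.9), ([0.6401, 0.1594, 0.0471], 0.74)]
top clamp_axis [([0.6455, 0.158, 0.0441], 0.64), ([0.4464, -0.2617, 0.1001], 0.18)]
top offcut [([0.4759, 0.2332, 0.0476], 0.5)]
top dowel [([0.648, -0.1574, 0.0629], 0.57)]
top glue [([0.4481, -0.2576, 0.1013], 0.97)]
top tape [([0.5812, 0.296, 0.0594], 0.88)]
scene sled [([0.5695, 0.0458, 0.0185], 0.74), ([0.601, -0.022, 0.0467], 0.21)]
scene red_dot []
scene blue_dot []
scene fence [([0.4829, 0.2353, 0.0518], 0.73), ([0.6013, -0.0224, 0.0499], 0.58)]
scene fence_tip [([0.6058, -0.0207, 0.05], 0.64)]
scene clamp [([0.6437, 0.1613, 0.0448], 0.67)]
scene clamp_tip [([0.6495, 0.1547, 0.0466], 0.84)]
scene fence_pivot [([0.5997, -0.0191, 0.0508], 0.91)]
scene clamp_axis [([0.6494, 0.1607, 0.05], 0.84)]
scene offcut [([0.4845, 0.2383, 0.0501], 0.95)]
scene dowel [([0.4632, -0.264, 0.0863], 0.72), ([0.6555, -0.1534, 0.0431], 0.64)]
scene glue [([0.4647, -0.2633, 0.0865], 0.58)]
scene tape [([0.6004, 0.2931, 0.0614], 0.55)]
1.4
{'camera_matrix': array([[387.77182752,   0.        , 326.94464455],
       [  0.        , 387.77182752, 194.439199  ],
       [  0.        ,   0.        ,   1.        ]]), 'R': array([[ 0.00280211, -0.99987297,  0.01569068],
       [-0.99393163, -0.0045102 , -0.10990714],
       [ 0.10996395, -0.01528749, -0.993818  ]]), 't': array([-0.02529333,  0.53756256,  1.10805792])}
```

View pics/top1.png

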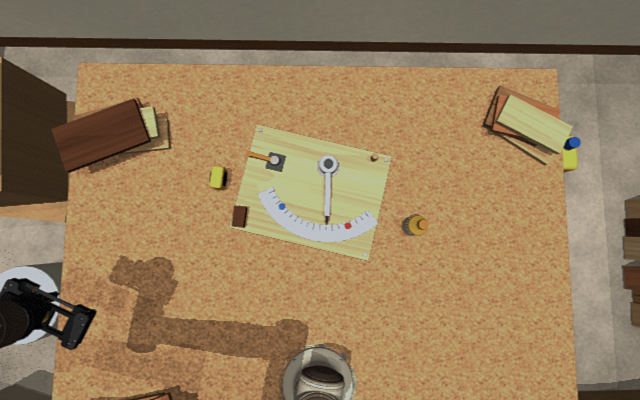

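View pics/scene1.png

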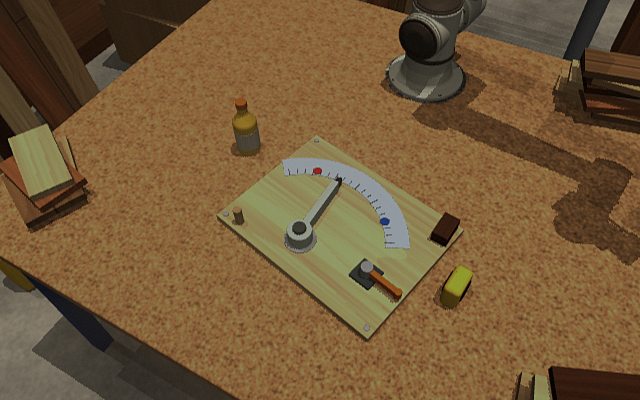

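The top view shows the red dot at about (347,226), blue at (282,206), the pointer at (327,221), the hub at (328,163), and the clamp lever from (275,161) to (250,156). The scene view agrees: red (318,171), blue (385,221), pointer (339,180). The dot needs the fence turned counter-clockwise, towards -y.

```bash
cat > h.py <<'E'
from station import sense,eyes,r
import cv2,numpy as np
from scipy.optimize import least_squares
def ray(cal,uv):
    K=cal['camera_matrix'];R=cal['R'];t=cal['t']
    return -R.T@t, R.T@np.linalg.solve(K,[uv[0],uv[1],1])
def at(cal,uv,z):
    o,d=ray(cal,uv);return (o+d*(z-o[2])/d[2])
def proj(cal,X):
    p=cal['camera_matrix']@(cal['R']@np.asarray(X)+cal['t']);return p[:2]/p[2]
def wristcal(s):
    c=eyes.get_calibration('wrist');T=np.eye(4);T[:3,:3]=s['ee_rot'];T[:3,3]=s['tcp_pos']
    M=np.linalg.inv(T@c['T_tool_cam']);return dict(camera_matrix=c['camera_matrix'],R=M[:3,:3],t=M[:3,3])
def blobs(im,kind,amin=8):
    h=cv2.cvtColor(im,cv2.COLOR_BGR2HSV);H,S,V=cv2.split(h)
    m={'red':((H<6)|(H>172))&(S>160)&(V>100),'blue':(H>100)&(H<130)&(S>120)&(V>90),'orange':(H>=7)&(H<18)&(S>190)&(V>140)}[kind]
    n,l,st,c=cv2.connectedComponentsWithStats(m.astype(np.uint8))
    return sorted([(int(st[i,4]),c[i].round(2).tolist()) for i in range(1,n) if st[i,4]>=amin],reverse=True)[:4]
E
python3 - <<'E'
from h import *
for c in ['top','scene']:
    im=cv2.imread(f'pics/{c}1.png');cal=eyes.get_calibration(c)
    for k in ['red','blue','orange']:
        for a,u in blobs(im,k): print(c,k,a,u,at(cal,u,.018 if k!='orange' else .042).round(4))
cal=eyes.get_calibration('top')
P=np.array([at(cal,u,.018)[:2] for u in [(257,126),(391,157),(368,259),(233,226)]]);print(P.round(3),P.mean(0))
print(eyes.get_calibration('wrist'))
E
```

```text
top red 22 [347.32, 225.14] [ 0.4484 -0.0837  0.018 ]
top blue 96 [573.93, 141.88] [ 0.7032 -0.7743  0.018 ]
top blue 25 [281.6, 205.96] [0.5042 0.1102 0.018 ]
scene red 39 [317.05, 170.56] [ 0.4478 -0.086   0.018 ]
scene blue 51 [384.14, 220.98] [0.5035 0.1082 0.018 ]
scene orange 110 [384.89, 282.25] [0.6474 0.174  0.042 ]
scene orange 30 [240.3, 101.97] [ 0.3584 -0.356   0.042 ]
[[ 0.746  0.188]
 [ 0.653 -0.216]
 [ 0.35  -0.144]
 [ 0.445  0.251]] [0.54837252 0.01995869]
{'camera_matrix': array([[293.64151902,   0.        , 321.59475484],
       [  0.        , 293.64151902, 198.24229241],
       [  0.        ,   0.        ,   1.        ]]), 'T_tool_cam': array([[-5.94723043e-04, -9.56848166e-01, -2.90587739e-01,
         8.16693020e-02],
       [ 9.99999021e-01, -9.37124895e-04,  1.03914837e-03,
        -8.85617933e-04],
       [-1.26662422e-03, -2.90586837e-01,  9.56847786e-01,
         2.17757206e-02],
       [ 0.00000000e+00,  0.00000000e+00,  0.00000000e+00,
         1.00000000e+00]])}
```

Request:
{"name": "jog_arm", "arguments": {"increments": [[1,0.93,0,0],[1,0.93,0,0],[1,0.93,0,0],[1,0.93,0,0],[1,0.93,0,0],[1,0.93,0,0],[1,0.93,0,0],[1,0.93,0,0],[1,0.93,0,0],[1,0.93,0,0]], "grip": 0}}

```text
time_s: 2.4
tcp_pos: [0.3615, 0.3186, 0.405]
ee_rot: [[0.914, -0.406, 0.0], [-0.406, -0.914, 0.0], [0.0, -0.001, -1.0]]
wrist_force: [0.0, -0.1, -0.5]
gripper_width: 0.168
gripper_force: 0.0
```

Request:
{"name": "jog_arm", "arguments": {"increments": [[1,0.93,0,0],[1,0.93,0,0],[1,0.93,0,0],[1,0.93,0,0],[1,0.93,0,0],[1,0.93,0,0],[1,0.93,0,0],[1,0.93,0,0],[1,0.93,0,0],[1,0.93,0,0]]}}

```text
time_s: 3.4
tcp_pos: [0.4685, 0.0674, 0.405]
ee_rot: [[0.914, -0.407, 0.001], [-0.407, -0.914, 0.0], [0.0, -0.0, -1.0]]
wrist_force: [0.7, -0.1, -0.4]
gripper_width: 0.004
gripper_force: 0.0
```

Request:
{"name": "jog_arm", "arguments": {"increments": [[1,0.93,0,0],[1,0.93,0,0],[0.5,0.4,0,0],[0,0,0,1],[0,0,0,1],[0,0,0,1],[0,0,0,1],[0,0,0,1],[0,0,0,1],[0,0,0,1]]}}

```text
time_s: 4.4
tcp_pos: [0.4955, 0.0072, 0.4048]
ee_rot: [[0.556, -0.831, 0.0], [-0.831, -0.556, 0.0], [-0.0, -0.0, -1.0]]
wrist_force: [-0.9, -1.1, 0.1]
gripper_width: 0.003
gripper_force: 0.0
```

Request:
{"name": "jog_arm", "arguments": {"increments": [[0,0,0,1],[0,0,0,1],[0,0,0,1],[0,0,0,1],[0,0,0,1],[0,0,0,1],[0,0,0,1],[0,0,0,1],[0,0,0,1],[0,0,0,1]]}}

```text
time_s: 5.4
tcp_pos: [0.4955, 0.0072, 0.4048]
ee_rot: [[-0.209, -0.978, 0.0], [-0.978, 0.209, 0.0], [-0.0, -0.0, -1.0]]
wrist_force: [-0.0, 0.2, 0.9]
gripper_width: 0.006
gripper_force: 0.0
```

Request:
{"name": "jog_arm", "arguments": {"increments": [[0,0,0,1],[0,0,0,1],[0,0,0,1],[0,0,0,1],[0,0,0,1],[0,0,0,1],[0,0,0,1],[0,0,0,1],[0,0,0,1],[0,0,0,1]]}}

```text
time_s: 6.4
tcp_pos: [0.4955, 0.0071, 0.4048]
ee_rot: [[-0.847, -0.531, 0.0], [-0.531, 0.847, 0.0], [-0.0, 0.0, -1.0]]
wrist_force: [-0.6, -0.1, 0.3]
gripper_width: 0.007
gripper_force: 0.0
```

Request:
{"name": "jog_arm", "arguments": {"increments": [[0,0,0,1],[0,0,0,1],[0,0,0,1],[0,0,0,0.1],[0,0,0,0],[0,0,0,0]]}}

```text
time_s: 7.0
tcp_pos: [0.4956, 0.007, 0.4048]
ee_rot: [[-0.95, -0.311, 0.0], [-0.311, 0.95, 0.0], [-0.0, 0.0, -1.0]]
wrist_force: [-0.6, -0.6, -0.2]
gripper_width: 0.002
gripper_force: 0.0
```

```bash
python3 - <<'E'
from h import *
s=sense();print(s['time_s'],s['tcp_pos'],np.round(s['ee_rot'],3).tolist(),s['joints'],s['gripper_width'],s['wrist_force'])
im=eyes.capture('wrist');cv2.imwrite('pics/w1.png',im);cal=wristcal(s)
for k in ['red','blue','orange']:
    for a,u in blobs(im,k): print(k,a,u,at(cal,u,.018 if k!='orange' else .042).round(4))
np.save('w1.npy',cal,allow_pickle=True)
E
```

```text
7.0 [0.49556428 0.00698149 0.40477653] [[-0.95, -0.311, 0.0], [-0.311, 0.95, 0.0], [-0.0, 0.0, -1.0]] [ 1.96163513e+01  9.37379534e+00 -1.72332955e+01 -2.71275970e-03
 -6.33878540e+01 -9.15015471e+01] 0.0022373851349241566 [-0.55654727 -0.64381033 -0.20098484]
red 197 [261.13, 114.92] [ 0.4502 -0.0849  0.018 ]
blue 155 [394.06, 205.05] [0.5062 0.1092 0.018 ]
```

View pics/w1.png

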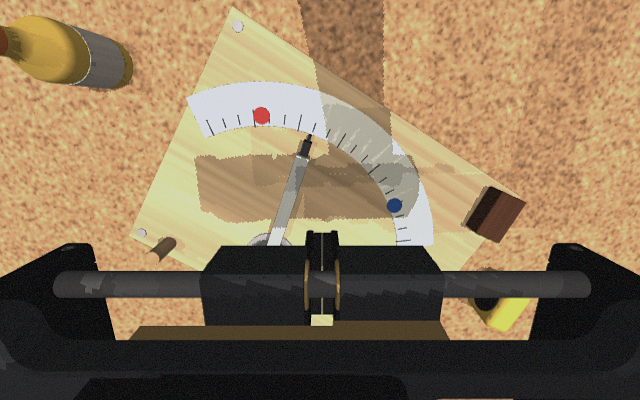

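The wrist view shows the red dot at (261,115), the pointer tip at about (309,136), the bar running down to (275,240), and blue at (394,205). The gripper hides the hub.

```bash
python3 - <<'E'
from h import *
ct=eyes.get_calibration('top');cs=eyes.get_calibration('scene');cw=np.load('w1.npy',allow_pickle=True).item()
print('hub',at(ct,(328,163),.064),at(cs,(299,229),.064))
print('tip',at(cw,(309,136),.035),at(ct,(327,220),.035),at(cs,(339,178),.035))
print('bar',at(cw,(275,240),.05),at(cw,(303,153),.035))
print('axis',at(ct,(275,160),.052),at(cs,(367,267),.052),'knob',at(ct,(250,156),.045),at(cs,(398,293),.045))
E
```

```text
hub [ 0.62471689 -0.02557245  0.064     ] [ 0.63187596 -0.02246992  0.064     ]
tip [ 0.45441806 -0.02276822  0.035     ] [ 0.46250554 -0.02361169  0.035     ] [ 0.45629686 -0.02476313  0.035     ]
bar [ 0.58689341 -0.02483535  0.05      ] [ 0.47548071 -0.02362234  0.035     ]
axis [0.63497157 0.12791865 0.052     ] [0.63917829 0.13192904 0.052     ] knob [0.64780021 0.20177171 0.045     ] [0.65783545 0.2052186  0.045     ]
```

Request:
{"name": "jog_arm", "arguments": {"increments": [[-0.9,0.1,1,0],[0,0,1,0],[0,0,1,0],[0,0,1,0],[0,0,1,0],[0,0,1,0],[0,0,1,0],[0,0,1,0],[0,0,1,0],[0,0,0.5,0]]}}

```text
time_s: 8.05
tcp_pos: [0.5117, 0.0142, 0.2132]
ee_rot: [[-0.951, -0.31, -0.003], [-0.31, 0.951, -0.001], [0.003, 0.0, -1.0]]
wrist_force: [-0.0, 0.0, 0.8]
gripper_width: 0.004
gripper_force: 0.0
```

Request:
{"name": "jog_arm", "arguments": {"increments": [[0.05,-0.14,0,0],[0.05,-0.14,0,0],[0.05,-0.14,0,0],[0.05,-0.14,0,0],[0,0,0,0]]}}

```text
time_s: 8.55
tcp_pos: [0.5118, 0.002, 0.2154]
ee_rot: [[-0.951, -0.309, 0.001], [-0.309, 0.951, 0.0], [-0.001, -0.0, -1.0]]
wrist_force: [-0.2, 0.3, 0.4]
gripper_width: 0.005
gripper_force: 0.0
```

```bash
python3 - <<'E'
from h import *
s=sense();print(s['time_s'],s['tcp_pos'],s['wrist_force'])
im=eyes.capture('wrist');cv2.imwrite('pics/w2.png',im);cal=wristcal(s)
np.save('w2.npy',cal,allow_pickle=True)
for a,u in blobs(im,'red'): print(a,u,at(cal,u,.018).round(4))
E
```

```text
8.55 [0.51182511 0.00200689 0.21542841] [-0.16406827  0.32594504  0.37039906]
994 [210.42, 96.11] [ 0.4503 -0.0847  0.018 ]
```

View pics/w2.png

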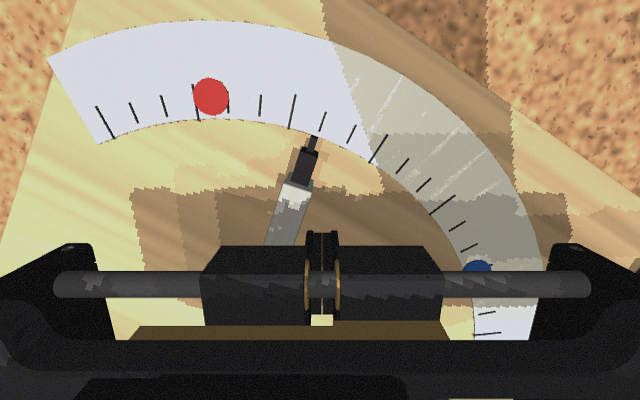

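The wrist view from close by shows the red dot at (210,96) and the pointer tip at about (315,137). The finger at about (322,240) is just to the right of the bar, so I push slowly.

Request:
{"name": "jog_arm", "arguments": {"increments": [[0.045,-0.14,0,0],[0.045,-0.14,0,0],[0.045,-0.14,0,0],[0.045,-0.14,0,0],[0.045,-0.14,0,0],[0.045,-0.14,0,0],[0.045,-0.14,0,0],[0.045,-0.14,0,0],[0.045,-0.14,0,0],[0,0,0,0]]}}

```text
time_s: 9.6
tcp_pos: [0.5119, -0.0245, 0.2147]
ee_rot: [[-0.951, -0.309, 0.0], [-0.309, 0.951, -0.0], [-0.0, -0.0, -1.0]]
wrist_force: [-1.3, 1.5, 0.3]
gripper_width: 0.01
gripper_force: 0.4
```

```bash
python3 - <<'E'
from h import *
s=sense();print(s['time_s'],s['tcp_pos'],s['wrist_force'])
im=eyes.capture('wrist');cv2.imwrite('pics/w3.png',im);cal=wristcal(s)
np.save('w3.npy',cal,allow_pickle=True)
for a,u in blobs(im,'red'): print(a,u,at(cal,u,.018).round(4))
E
```

```text
9.6 [ 0.51194414 -0.02449208  0.2147383 ] [-1.25365343  1.5372721   0.29527996]
954 [256.16, 111.47] [ 0.4503 -0.0845  0.018 ]
```

View pics/w3.png

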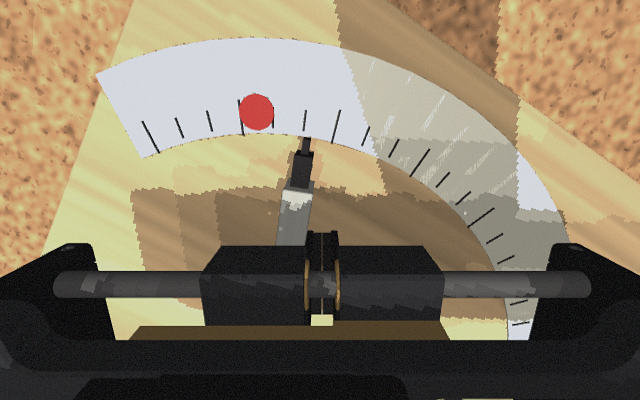

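The pointer tip is now at about (306,139) and the dot at (256,111), so the fence is following.

```bash
cat >> h.py <<'E'
PIV=np.array([.6262,-.0262])
def angs(im,cal,z=.035):
    a,u=blobs(im,'red',100)[0];d=at(cal,u,.018)[:2]
    V=cv2.cvtColor(im,cv2.COLOR_BGR2GRAY)
    m=(V<55).astype(np.uint8);m[215:]=0;m[:60]=0
    n,l,st,c=cv2.connectedComponentsWithStats(m)
    i=max(range(1,n),key=lambda i:st[i,4] if 200<c[i][0]<440 else 0)
    ys,xs=np.where(l==i);top=ys.min()
    rows=[(xs[ys==y].mean(),y) for y in range(top,ys.max()+1)]
    W=np.array([at(cal,q,z)[:2] for q in rows])
    f=lambda p:np.degrees(np.arctan2(-(p-PIV)[1],-(p-PIV)[0]))
    print('dot',d.round(4),f(d).round(2),'tip px',np.round(rows[0],1),np.round(rows[-1],1),'tip',W[0].round(4),'r',np.linalg.norm(W[0]-PIV).round(4),'ang tip/low',f(W[0]).round(2),f(W[2:10].mean(0)).round(2),f(W[-1]).round(2))
E
python3 - <<'E'
from h import *
for k in (2,3): angs(cv2.imread(f'pics/w{k}.png'),np.load(f'w{k}.npy',allow_pickle=True).item())
# pivot from band edges in w3
im=cv2.imread('pics/w3.png');cal=np.load('w3.npy',allow_pickle=True).item()
H,S,V=cv2.split(cv2.cvtColor(im,cv2.COLOR_BGR2HSV))
m=((S<40)&(V>180)).astype(np.uint8)
I,O=[],[]
for u in range(115,335,4):
    y=np.where(m[30:165,u])[0]
    if len(y): O.append(at(cal,(u,y[0]+30-.5),.018)[:2]); 
    if len(y) and u>165 and not 285<u<325 and not 235<u<278: I.append(at(cal,(u,y[-1]+30+.5),.018)[:2])
I,O=np.array(I),np.array(O)
g=lambda p:np.r_[np.linalg.norm(I-p,axis=1)-.175,np.linalg.norm(O-p,axis=1)-.225]
q=least_squares(g,PIV,loss='soft_l1',f_scale=.001);print(q.x,np.abs(q.fun).mean(),len(I))
E
```

```text
dot [ 0.4503 -0.0847] 18.38 tip px [312. 135.] [307. 186.] tip [ 0.4516 -0.0235] r 0.1746 ang tip/low -0.9 -1.36 -3.28
dot [ 0.4503 -0.0845] 18.34 tip px [305. 137.] [305. 188.] tip [ 0.4536 -0.0533] r 0.1747 ang tip/low 8.92 8.6 7.39
[ 0.62768751 -0.02568851] 0.0001718117215919706 22
```

Request:
{"name": "jog_arm", "arguments": {"increments": [[0.03,-0.1,0,0],[0.03,-0.1,0,0],[0.03,-0.1,0,0],[0.03,-0.1,0,0],[0.03,-0.1,0,0],[0.03,-0.1,0,0],[0,0,0,0]]}}

```text
time_s: 10.35
tcp_pos: [0.5122, -0.0369, 0.2149]
ee_rot: [[-0.951, -0.309, -0.0], [-0.309, 0.951, -0.0], [0.0, -0.0, -1.0]]
wrist_force: [0.5, 1.3, -0.4]
gripper_width: 0.007
gripper_force: 0.5
```

```bash
sed -i 's/^PIV=.*/PIV=np.array([.6277,-.0257])/' h.py; python3 - <<'E'
from h import *
s=sense();print(s['time_s'],s['tcp_pos'],s['wrist_force'])
im=eyes.capture('wrist');cv2.imwrite('pics/w4.png',im);cal=wristcal(s);angs(im,cal)
np.save('w4.npy',cal,allow_pickle=True)
E
```

```text
10.35 [ 0.5121781  -0.03690156  0.21485475] [ 0.53644954  1.300721   -0.41898314]
dot [ 0.4504 -0.0846] 18.37 tip px [297. 140.] [300.2 191. ] tip [ 0.4566 -0.0693] r 0.1766 ang tip/low 14.3 14.24 13.17
```

Request:
{"name": "jog_arm", "arguments": {"increments": [[0.03,-0.1,0,0],[0.03,-0.1,0,0],[0.03,-0.1,0,0],[0.015,-0.05,0,0],[0,0,0,0],[0,0,0,0]]}}

```text
time_s: 11.0
tcp_pos: [0.5119, -0.0442, 0.2146]
ee_rot: [[-0.951, -0.31, -0.002], [-0.31, 0.951, -0.001], [0.002, -0.0, -1.0]]
wrist_force: [-0.4, -0.2, 0.6]
gripper_width: 0.005
gripper_force: 0.1
```

```bash
python3 - <<'E'
from h import *
s=sense();print(s['time_s'],s['tcp_pos'],s['wrist_force'])
im=eyes.capture('wrist');cv2.imwrite('pics/w5.png',im);cal=wristcal(s);angs(im,cal)
np.save('w5.npy',cal,allow_pickle=True)
cv2.imwrite('pics/w5c.png',cv2.resize(im[70:250,180:440],None,fx=3,fy=3,interpolation=cv2.INTER_CUBIC))
E
```

```text
11.0 [ 0.51187483 -0.04421819  0.21457315] [-0.4378786  -0.20680252  0.59009912]
dot [ 0.4503 -0.0846] 18.35 tip px [293. 145.] [290.4 195. ] tip [ 0.4592 -0.078 ] r 0.1765 ang tip/low 17.23 17.39 17.95
```

View pics/w5c.png

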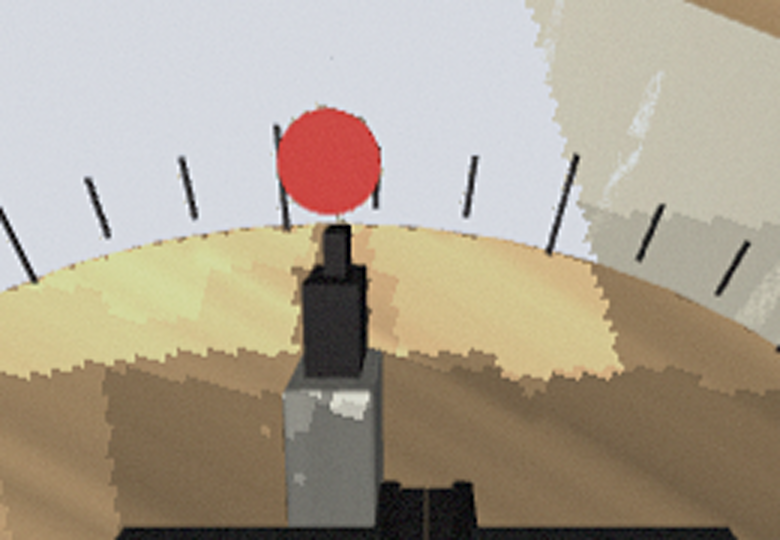

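The crop shows the pointer tip at crop (338,225) and the dot centre at (329,160). They are nearly aligned, with about 1° still to go.

Request:
{"name": "jog_arm", "arguments": {"increments": [[0.015,-0.05,0,0],[0.015,-0.05,0,0],[0,0,0,0],[0,0,0,0]]}}

```text
time_s: 11.45
tcp_pos: [0.5121, -0.046, 0.2146]
ee_rot: [[-0.951, -0.31, -0.001], [-0.31, 0.951, -0.0], [0.001, 0.0, -1.0]]
wrist_force: [-0.2, 2.4, 0.0]
gripper_width: 0.003
gripper_force: 1.1
```

```bash
python3 - <<'E'
from h import *
s=sense();print(s['time_s'],s['tcp_pos'],s['wrist_force'])
im=eyes.capture('wrist');cv2.imwrite('pics/w6.png',im);cal=wristcal(s);angs(im,cal)
E
```

```text
11.45 [ 0.51211793 -0.04597465  0.21456374] [-0.17404326  2.4124151   0.02372978]
dot [ 0.4503 -0.0846] 18.36 tip px [291.5 145. ] [289.5 195. ] tip [ 0.4598 -0.0804] r 0.1766 ang tip/low 18.04 18.18 18.79
```

Request:
{"name": "jog_arm", "arguments": {"increments": [[0,0.5,0,0],[0,0.5,0,0],[0,0,-0.7,0],[0,0,-1,0],[0,0,-1,0],[0,-0.7,-0.3,0],[0,-0.7,0,0],[0,-0.7,0,0],[0,0,0,0],[0,0,0,0]]}}

```text
time_s: 12.5
tcp_pos: [0.519, -0.0677, 0.2736]
ee_rot: [[-0.951, -0.308, -0.002], [-0.308, 0.951, -0.0], [0.002, 0.001, -1.0]]
wrist_force: [0.2, 0.0, 0.5]
gripper_width: 0.005
gripper_force: 0.0
```

```bash
python3 - <<'E'
from h import *
s=sense();print(s['time_s'],s['tcp_pos'],s['wrist_force'])
im=eyes.capture('wrist');cv2.imwrite('pics/w7.png',im);cal=wristcal(s);angs(im,cal)
p=np.r_[PIV,.018];d=np.array([-np.cos(np.radians(18.36)),-np.sin(np.radians(18.36)),0])
for rr in (.1,.15,.175):
    print(rr,proj(cal,p+d*rr+[0,0,.017]).round(1))
cv2.imwrite('pics/w7c.png',cv2.resize(im[60:250,200:440],None,fx=3,fy=3,interpolation=cv2.INTER_CUBIC))
E
```

```text
12.5 [ 0.51900064 -0.06772787  0.27359717] [0.17126704 0.03217035 0.45435998]
dot [ 0.4504 -0.0845] 18.35 tip px [328. 137.] [329. 173.] tip [ 0.461  -0.0821] r 0.176 ang tip/low 18.7 18.64 18.49
0.1 [329.5 233.5]
0.15 [329.5 172.2]
0.175 [329.4 138.4]
```

View pics/w7c.png

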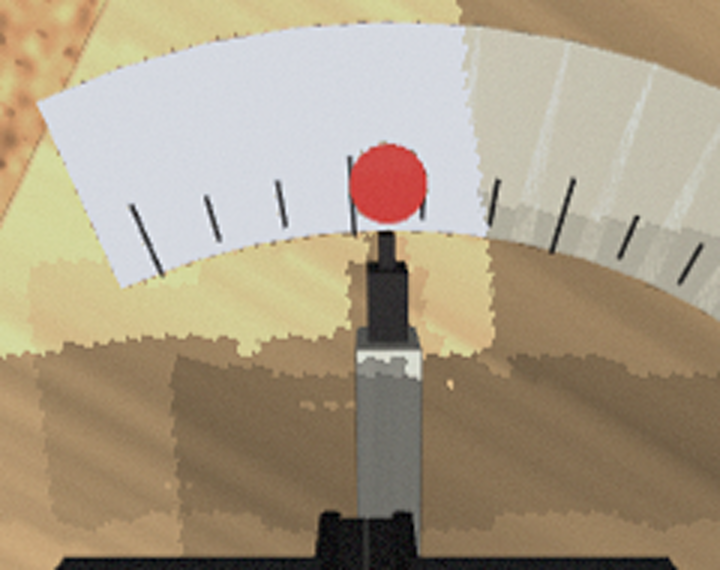

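The crop shows the pointer tip (387,232) right under the dot's centre (388,184). The fence is within about 0.3° of the target, so I move on to the clamp.

Request:
{"name": "jog_arm", "arguments": {"increments": [[-0.7,0.9,0,0],[-0.7,0.9,0,0],[-0.7,0.9,0,0],[-0.7,0.9,0,0],[-0.7,0.9,0,0],[-0.7,0.9,0,0],[-0.7,0.9,0,0],[-0.7,0.9,0,0],[-0.7,0.9,0,0],[-0.7,0.9,0,0]]}}

```text
time_s: 13.55
tcp_pos: [0.5968, 0.149, 0.2743]
ee_rot: [[-0.951, -0.31, -0.001], [-0.31, 0.951, -0.0], [0.001, -0.0, -1.0]]
wrist_force: [0.4, 0.3, 0.8]
gripper_width: 0.005
gripper_force: 0.0
```

Request:
{"name": "jog_arm", "arguments": {"increments": [[-0.7,0.9,0,0],[-0.8,1,0,0],[0,0,0,0],[0,0,0,0]]}}

```text
time_s: 13.95
tcp_pos: [0.6131, 0.1937, 0.274]
ee_rot: [[-0.951, -0.31, -0.001], [-0.31, 0.951, -0.001], [0.001, -0.0, -1.0]]
wrist_force: [-1.4, 0.1, 0.0]
gripper_width: 0.003
gripper_force: 0.0
```

```bash
cat >> h.py <<'E'
SP=np.array([.6277,-.0257])
def lever(im,cal,z=.042):
    H,S,V=cv2.split(cv2.cvtColor(im,cv2.COLOR_BGR2HSV))
    m=(H>=4)&(H<18)&(S>190)&(V>120)
    ys,xs=np.where(m);P=np.array([at(cal,q,z)[:2] for q in zip(xs,ys)])
    c=np.array([.638,.131]);k=np.linalg.norm(P-c,axis=1)<.1;P=P[k]
    m=P.mean(0);d=m-c;print('lever mean',m.round(4),'r',np.linalg.norm(d).round(4),'ang',np.degrees(np.arctan2(d[1],d[0])).round(1),len(P))
E
python3 - <<'E'
from h import *
s=sense();print(s['time_s'],s['tcp_pos'],s['wrist_force'])
im=eyes.capture('scene');cv2.imwrite('pics/s2.png',im);cal=eyes.get_calibration('scene')
lever(im,cal)
f=s['tcp_pos']+np.array(s['ee_rot'])[:,2]*.182
print('axis px',proj(cal,[.638,.131,.052]),'tip px',proj(cal,f))
cv2.imwrite('pics/s2c.png',cv2.resize(im[140:340,260:480],None,fx=3,fy=3,interpolation=cv2.INTER_CUBIC))
E
```

```text
13.95 [0.61310991 0.19372636 0.27398988] [-1.36395461  0.06826266  0.04691577]
lever mean [0.6552 0.2019] r 0.073 ang 76.4 38
axis px [366.83146505 266.32330341] tip px [404.59073153 258.9520261 ]
```

View pics/s2c.png

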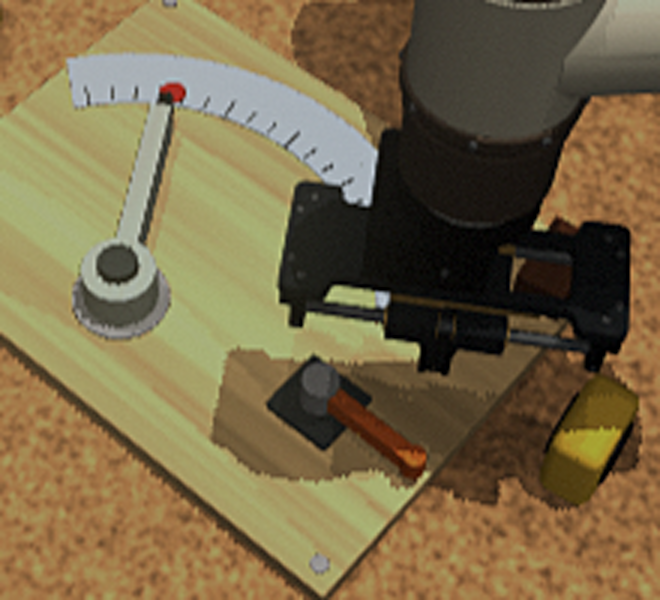

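The scene crop shows the lever from (330,400) to (415,460) still open, with the shut fingers at (435,360) on its robot side. The red dot is under the pointer at (170,93).

```bash
cat > plan.py <<'E'
from h import *
s=sense();R=np.array(s['ee_rot']);p=s['tcp_pos'][:2];ax=np.array([.638,.131])
import sys
for a in map(float,sys.argv[1:]):
    t=np.radians(a);u=np.array([np.cos(t),np.sin(t)]);n=np.array([-u[1],u[0]])
    q=ax+.055*u+.021*n;d=R.T[:2,:2]@(q-p)/.02;print(a,q.round(4),d.round(2));p=q
E
python3 plan.py 80 70 60 50 40 30 20 10 0 -8
```

```text
80.0 [0.6269 0.1888] [-0.6  -0.42]
70.0 [0.6371 0.1899] [-0.5  -0.11]
60.0 [0.6473 0.1891] [-0.48 -0.19]
50.0 [0.6573 0.1866] [-0.43 -0.27]
40.0 [0.6666 0.1824] [-0.38 -0.34]
30.0 [0.6751 0.1767] [-0.31 -0.41]
20.0 [0.6825 0.1695] [-0.24 -0.45]
10.0 [0.6885 0.1612] [-0.16 -0.49]
0.0 [0.693 0.152] [-0.07 -0.51]
-8.0 [0.6954 0.1441] [ 0.01 -0.41]
```

Request:
{"name": "jog_arm", "arguments": {"increments": [[0,0,0.9,0],[0,0,0.9,0],[0,0,0.9,0],[0,0,0.1,0],[0,0,0,0]]}}

```text
time_s: 14.5
tcp_pos: [0.6132, 0.1924, 0.2186]
ee_rot: [[-0.951, -0.309, -0.001], [-0.309, 0.951, -0.001], [0.001, -0.0, -1.0]]
wrist_force: [0.3, 0.1, 0.1]
gripper_width: 0.007
gripper_force: 0.0
```

Request:
{"name": "jog_arm", "arguments": {"increments": [[-0.2,-0.12,0,0],[-0.2,-0.12,0,0],[-0.2,-0.12,0,0],[-0.25,-0.06,0,0],[-0.25,-0.06,0,0],[-0.24,-0.1,0,0],[-0.24,-0.1,0,0],[-0.21,-0.14,0,0],[-0.21,-0.14,0,0],[0,0,0,0]]}}

```text
time_s: 15.5
tcp_pos: [0.6581, 0.1871, 0.2186]
ee_rot: [[-0.951, -0.309, 0.001], [-0.309, 0.951, 0.001], [-0.001, 0.0, -1.0]]
wrist_force: [-0.8, -0.1, 0.9]
gripper_width: 0.004
gripper_force: 0.5
```

```bash
python3 - <<'E'
from h import *
s=sense();print(s['time_s'],s['tcp_pos'],s['wrist_force'],s['gripper_width'])
im=eyes.capture('scene');cv2.imwrite('pics/s3.png',im);cal=eyes.get_calibration('scene')
lever(im,cal)
E
python3 plan.py 50 40 30 20 10 0 -5
```

```text
15.5 [0.65812752 0.18710111 0.2185608 ] [-0.84201347 -0.1335346   0.93646007] 0.004379805895527999
lever mean [nan nan] r nan ang nan 0
50.0 [0.6573 0.1866] [ 0.05 -0.02]
40.0 [0.6666 0.1824] [-0.38 -0.34]
30.0 [0.6751 0.1767] [-0.31 -0.41]
20.0 [0.6825 0.1695] [-0.24 -0.45]
10.0 [0.6885 0.1612] [-0.16 -0.49]
0.0 [0.693 0.152] [-0.07 -0.51]
-5.0 [0.6946 0.1471] [-0.   -0.26]h.py:37: RuntimeWarning: Mean of empty slice.
  m=P.mean(0);d=m-c;print('lever mean',m.round(4),'r',np.linalg.norm(d).round(4),'ang',np.degrees(np.arctan2(d[1],d[0])).round(1),len(P))
  ret = um.true_divide(
```

```bash
sed -i 's/(H>=4)&(H<18)&(S>190)&(V>120)/((H<14)\&(S>190)\&(V>60))/' h.py; python3 - <<'E'
from h import *
cal=eyes.get_calibration('scene')
for k in (1,2,3): lever(cv2.imread('pics/scene1.png' if k==1 else f'pics/s{k}.png'),cal)
E
```

```text
lever mean [0.6505 0.1796] r 0.0502 ang 75.6 126
lever mean [0.6503 0.1761] r 0.0468 ang 74.7 308
lever mean [0.6758 0.1771] r 0.0596 ang 50.6 159
```

The lever follows as planned and is now at about 50°.

Request:
{"name": "jog_arm", "arguments": {"increments": [[-0.17,-0.18,0,0],[-0.17,-0.18,0,0],[-0.15,-0.2,0,0],[-0.15,-0.2,0,0],[-0.12,-0.23,0,0],[-0.12,-0.23,0,0],[-0.08,-0.25,0,0],[-0.08,-0.25,0,0],[0,0,0,0]]}}

```text
time_s: 16.45
tcp_pos: [0.6884, 0.1603, 0.2189]
ee_rot: [[-0.951, -0.309, 0.001], [-0.309, 0.951, 0.0], [-0.001, -0.0, -1.0]]
wrist_force: [-0.3, 0.0, -0.1]
gripper_width: 0.008
gripper_force: 0.1
```

```bash
python3 - <<'E'
from h import *
s=sense();print(s['time_s'],s['tcp_pos'],s['wrist_force'],s['gripper_width'])
im=eyes.capture('scene');cv2.imwrite('pics/s4.png',im);cal=eyes.get_calibration('scene')
lever(im,cal)
E
python3 plan.py 10 5 0 -5 -10
```

```text
16.45 [0.68839383 0.16026376 0.218897  ] [-0.25218141  0.02649518 -0.06693081] 0.008296240133267619
lever mean [0.7089 0.1488] r 0.0731 ang 14.1 91
10.0 [0.6885 0.1612] [-0.01  0.04]
5.0 [0.691  0.1567] [-0.05 -0.25]
0.0 [0.693 0.152] [-0.02 -0.26]
-5.0 [0.6946 0.1471] [-0.   -0.26]
-10.0 [0.6958 0.1421] [ 0.02 -0.26]
```

Request:
{"name": "jog_arm", "arguments": {"increments": [[-0.05,-0.25,0,0],[-0.02,-0.25,0,0],[0,-0.2,0,0],[0,0,0,0]]}}

```text
time_s: 16.9
tcp_pos: [0.6936, 0.1475, 0.2188]
ee_rot: [[-0.951, -0.309, 0.001], [-0.309, 0.951, 0.0], [-0.001, -0.0, -1.0]]
wrist_force: [-1.2, 1.3, 0.3]
gripper_width: 0.003
gripper_force: 0.7
```

Request:
{"name": "jog_arm", "arguments": {"increments": [[0,-0.1,0,0],[0,-0.1,0,0],[0,0,0,0]]}}

```text
time_s: 17.2
tcp_pos: [0.6948, 0.144, 0.2188]
ee_rot: [[-0.951, -0.31, 0.0], [-0.31, 0.951, -0.0], [-0.0, -0.0, -1.0]]
wrist_force: [-0.6, 2.5, 0.2]
gripper_width: 0.001
gripper_force: 0.9
```

Request:
{"name": "jog_arm", "arguments": {"increments": [[0,-0.1,0,0],[0,0,0,0]]}}

```text
time_s: 17.4
tcp_pos: [0.6953, 0.1422, 0.2188]
ee_rot: [[-0.951, -0.31, 0.0], [-0.31, 0.951, -0.0], [-0.0, -0.0, -1.0]]
wrist_force: [-0.8, 2.8, 0.5]
gripper_width: 0.003
gripper_force: 1.0
```

```bash
python3 - <<'E'
from h import *
s=sense();print(s['time_s'],s['tcp_pos'],s['wrist_force'],s['gripper_width'])
im=eyes.capture('scene');cv2.imwrite('pics/s5.png',im);cal=eyes.get_calibration('scene')
lever(im,cal)
E
```

```text
17.4 [0.69533897 0.14215013 0.21876845] [-0.75415736  2.75331447  0.52266268] 0.0027695557254165783
lever mean [0.7142 0.1216] r 0.0767 ang -7.0 72
```

Request:
{"name": "jog_arm", "arguments": {"increments": [[0,-0.1,0,0],[0,0,0,0]]}}

```text
time_s: 17.65
tcp_pos: [0.6959, 0.1403, 0.2188]
ee_rot: [[-0.951, -0.31, 0.0], [-0.31, 0.951, 0.0], [-0.0, 0.0, -1.0]]
wrist_force: [-0.7, 2.4, -0.5]
gripper_width: 0.005
gripper_force: 1.1
```

Request:
{"name": "jog_arm", "arguments": {"increments": [[0.02,-0.08,0,0],[0,0,0,0]]}}

```text
time_s: 17.85
tcp_pos: [0.6959, 0.1396, 0.2188]
ee_rot: [[-0.951, -0.309, 0.001], [-0.309, 0.951, 0.002], [-0.001, 0.002, -1.0]]
wrist_force: [-2.9, 6.2, -0.3]
gripper_width: 0.001
gripper_force: 2.7
```

Request:
{"name": "jog_arm", "arguments": {"increments": [[0.01,-0.05,0,0],[0,0,0,0]]}}

```text
time_s: 18.05
tcp_pos: [0.6959, 0.1393, 0.2188]
ee_rot: [[-0.951, -0.31, 0.001], [-0.31, 0.951, 0.003], [-0.002, 0.002, -1.0]]
wrist_force: [-2.4, 7.6, -0.6]
gripper_width: 0.005
gripper_force: 3.7
```

The stop is felt: the force is up to 8 N and the lever no longer moves. Backing off and checking.

Request:
{"name": "jog_arm", "arguments": {"increments": [[0,0.3,0,0],[0,0.7,0,0],[0,0,-1,0],[0,0,-1,0],[0,0,-1,0],[0,0,-1,0],[0,0,-1,0],[0,0,0,0]]}}

```text
time_s: 18.85
tcp_pos: [0.6906, 0.1571, 0.3228]
ee_rot: [[-0.951, -0.31, 0.007], [-0.31, 0.951, 0.001], [-0.007, -0.001, -1.0]]
wrist_force: [0.6, 0.4, 0.5]
gripper_width: 0.008
gripper_force: 0.0
```

Request:
{"name": "jog_arm", "arguments": {"increments": [[1,-0.7,0,0],[1,-0.7,0,0],[1,-0.7,0,0],[1,-0.7,0,0],[1,-0.7,0,0],[1,-0.7,0,0],[1,-0.7,0,0],[1,-0.7,0,0],[1,-0.7,0,0],[1,-0.7,0,0]]}}

```text
time_s: 19.85
tcp_pos: [0.5421, -0.039, 0.3179]
ee_rot: [[-0.951, -0.31, -0.001], [-0.31, 0.951, -0.001], [0.001, -0.0, -1.0]]
wrist_force: [1.3, 0.2, -0.3]
gripper_width: 0.004
gripper_force: 0.0
```

Request:
{"name": "jog_arm", "arguments": {"increments": [[0.8,-0.6,0,0],[0.8,-0.5,0,0],[0,0,0,0],[0,0,0,0],[0,0,0,0]]}}

```text
time_s: 20.35
tcp_pos: [0.5199, -0.0688, 0.3188]
ee_rot: [[-0.951, -0.31, 0.001], [-0.31, 0.951, -0.0], [-0.001, -0.0, -1.0]]
wrist_force: [0.1, 0.7, 0.2]
gripper_width: 0.002
gripper_force: 0.0
```

```bash
python3 - <<'E'
from h import *
s=sense();print(s['time_s'],s['tcp_pos'],s['wrist_force'])
im=eyes.capture('wrist');cv2.imwrite('pics/w8.png',im);angs(im,wristcal(s))
t=eyes.capture('scene');lever(t,eyes.get_calibration('scene'))
a=cv2.resize(im[90:250,240:400],(400,400),interpolation=cv2.INTER_CUBIC)
b=cv2.resize(t[120:340,220:480],(400,400),interpolation=cv2.INTER_CUBIC)
cv2.imwrite('pics/fin.png',np.hstack([a,b]))
E
```

```text
20.35 [ 0.51994094 -0.06878752  0.31879296] [0.09635313 0.67562791 0.18857246]
dot [ 0.4503 -0.0847] 18.38 tip px [328.5 131. ] [330. 161.] tip [ 0.4613 -0.0824] r 0.1758 ang tip/low 18.81 18.73 18.36
lever mean [0.6883 0.125 ] r 0.0506 ang -6.8 135
```

View pics/fin.png

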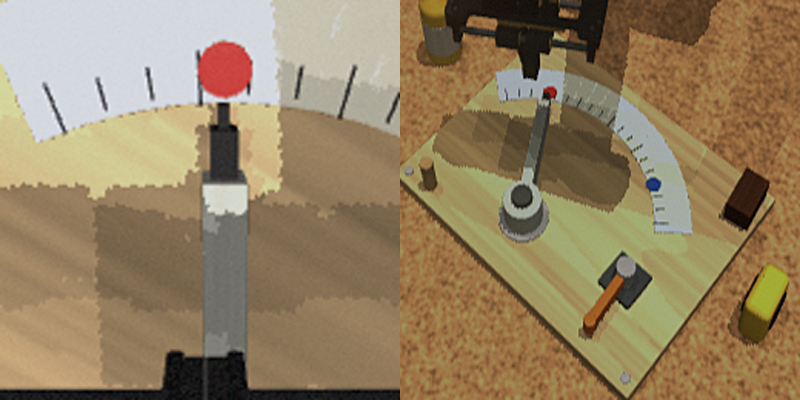

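The left crop shows the pointer at (224,105) under the dot's centre (225,69). On the right, the lever lies along the sled's +x and the loose things haven't moved.

```bash
python3 -c "
from station import r
print(r.finish_job())"
```

```text
the job is handed in; nothing more can be done
None
```

The fence pointer is on the middle of the red dot (within about 0.5°), the clamp lever is pushed clockwise to its stop, the hand is clear, and the job is handed in at about 20 s of the 64 s allowed.

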